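# Brake the turning sample carousel and lock it with its pin

### The arm

A 6-joint arm with a two-finger parallel gripper is mounted at the origin on a cart in front of the work surface, level with it; the furniture and walls round the work are solid. World frame = base frame: x ahead of the robot, y to its left, z up, the work surface at z = 0. Lengths are in mm, angles in rad, forces in N, time in s.
With the tool pointing down it reaches from about 350 to 875 mm from the base axis. Payload 4.2 kg.
Tool frame: the origin (TCP) lies midway between the tips of the shut fingers; the grasp point (between the pads) lies 19 mm behind it (tcp_to_grasp is the distance from the TCP to the grasp point, in mm); z points along the fingers, y is the line along which they close (so a half turn about z gives the same grasp; the last joint's range is limited). The gripper opens to 85 mm and grips with 20 to 120 N. Pads are 22 mm wide; open, the fingers measure 114 mm over their backs; the gripper's body (76 mm by 85 mm) begins 54 mm behind the grasp point. The pads swing forward as they close: fully open they stand 13 mm farther back than shut.
Start: joints at [-1.07, 0.385, 0.008, 0, -1.194, -0.259], TCP at [149.674, -606.792, 231.312] pointing down, gripper open.
Joint ranges: [-3.14, 3.14], [-1.21, 2.06], [-1.07, 1.41], [-3.16, 2.05], [-2.99, -0.16], [-3.1, 3.1]. Speed limits (rad/s): [2.79, 2.79, 3.14, 3.14, 3.14, 3.14].

### API

Orientations are given as a unit quaternion [x, y, z, w].
In Python, from bench import read_state, get_image, job_done, tcp_to_grasp gives the robot as it stands.
- The arm moves only by the tool jog_arm, never from a script. Its argument "plan" is a list of rows, each a list of 3 entries, a list of its own where there are three numbers: the finger opening in mm, from 0 to 85.4, then the shift along the tool's x, y, z as a fraction of full scale, then the turn, a rotation vector about the tool's x, y, z as a fraction of full scale. A call has 1 to 10 rows; each row is the pose to reach, as a shift and turn from the pose commanded when the call began, along the tool's axes at that moment; what a row does not reach only later rows make up. Full scale, the value 1, is 0.1 m for a shift and 60 degrees for a turn. A row lasts 1/8 s, in which the tool goes at most 62.5 mm and 10.7 degrees, less where a joint would pass 70% of its speed; a pose out of reach is approached as far as the arm can. A call with a number of a shift or a turn outside -1 to 1 is refused whole. A call with a gripper value outside its range is refused whole. The fingers move at their own pace and stop on an object; the grip force is fixed at half the most. Time passes only in rows, so rows that repeat a pose let the fingers close. It gives the time, the measured TCP pose, the force, the opening and the grip force at its end, in the units of the state.
- read_state(): the state, without advancing time (a new reading comes with each control period).
- get_image(name): name is "side" or "top" or "wrist"; returns a dict with "img" (384x512x3 uint8, red, green, blue), "range_z" (384x512 float32, mm along the optical axis (not along the pixel's ray), 0 where there is no reading), "intrinsics" (3x3 intrinsics, pixels), "extrinsics" (4x4, takes a point from camera to world coordinates); the wrist camera has in their place "tool_from_camera" (4x4, takes a point from camera to tool coordinates, whose origin is the TCP and whose axes are the flange's). Camera axes: x right, y down, z forward; pixel columns grow to the right and rows downward; lengths in mm; the calibration is good to about 2 mm. A picture is of the moment at which its call begins: read the wrist's pose just before it.
- job_done(): hands the job in; it is judged then, once.
The state is a dict: "clock": time; "joints": joint angles; "joint_vel": joint speeds; "joint_efforts": joint torques, N m; "position": TCP position; "ee_rot": TCP orientation; "contact_force": force on the tool from outside, world axes, zero at the start; "wrist_torque": the same for the moment, N m; "gripper_width": finger opening in mm; "grasp_force": force on a finger pad.
Only numpy, scipy, OpenCV 4.12 (cv2) and the standard library are available. Lean on these libraries where they do the work, as an engineer would, in place of code of your own. Each camera call takes 0.05 s, during which the arm holds its last target. There are 200 camera calls.

### The job

The sample carousel is still being turned by its weak idle drive. Take the red-headed lock pin out of its grey stand and, with its tip resting on the turning disc over the slot in the housing, brake the disc gently by touch until its yellow-ringed hole comes to a stop at the slot. Then push the pin fully home through the hole into the slot, so that its head rests on the disc, and let go; never press hard, and leave the beaker and the sample cup alone.

Things in the scene. Friction and masses are not known exactly. Their poses are not given: they have to be found in the camera images.
- housing: Fixed white housing of the carousel, 180 x 180 x 30 mm; origin at the centre of its underside, on the carousel's vertical axis. A black nose with yellow stripes points along its -x axis; a radial slot, 14 mm wide and 18 mm deep, open above, runs in its top along -x from 39 to 119 mm from the axis, out through the nose. The disc hides the slot's inner part.
- slot (a point): Fixed point in the slot, level with the housing's top (30 mm above the worktop), midway between the slot's sides, 65 mm from the carousel's axis on the housing's -x side. The hole passes straight above it once a turn.
- carousel (a joint): Angle of the disc in rad, growing anticlockwise from above, counting on over the turns; at pi (plus whole turns) the hole is at the slot. The drive turns it anticlockwise at about 4 rad/s; held still it pushes with 0.05 N m and turns on when let go. At full speed a pin skips over the hole; dragged to under half that speed it can drop in.
- hole (a point): Centre of the disc's hole, level with the disc's top; turns with the disc. Round, 13 mm wide, straight through, yellow-ringed, 65 mm from the axis. Aluminium disc 170 mm across, 8 mm thick, top 50 mm above the worktop unpressed; blue hub (40 mm across, 20 mm high) and low caps within 41 mm of the axis, flat outside.
- spindle: Sprung spindle under the disc; it carries the disc up and down but does not turn. Origin on the axis, level with the disc's underside (42 mm above the worktop unpressed); axes as the housing. The disc gives way down at about 400 N/m for 8 mm (3.5 N), then is hard on its stop. About 1 to 1.6 N of pressing at 65 mm radius stops it.
- pin_grip (a point): Centre of the lock pin's head, the place to grasp from above. Upright pin, 60 g: round red head 22 mm across, 44 mm high; below it a steel shank 10 mm across, 32 mm long, with a 6 mm taper to 5 mm. This point is 56 mm above the tip, 20 mm below the head's top. z axis up the pin. Home, the tip is 32 mm below the disc's top, 12 mm inside the slot.
- pin_tip (a point): Lower end of the lock pin's shank, on its axis.
- pin_stand: Fixed grey block 56 x 56 x 38 mm, origin at the centre of its underside; the pin stands in a 13 mm hole in its middle, 32 mm deep in it, the head resting on the block.
- beaker_center (a point): Centre of an empty clear beaker, 52 mm across, 68 mm high, a bystander beside the carousel.
- cup_center (a point): Centre of a red-lidded white sample cup, 66 mm across, 68 mm high, a bystander near the front.
Not all that is in view belongs to the job. Leave any turquoise look-alike of the pin_stand alone. What is shaped like the part that bears pin_grip but blue is not meant.

How it is judged:
By the outcome, as a careful person would: the job done as asked, in the order asked, and still so for the second after the job is handed in, with the robot touching nothing.
It also fails if it takes over 54 s, if anything falls off the work surface, if the arm or the gripper's body presses on something with over 40 N, if the wrist force passes 120 N, or if a joint passes its speed limit or range.

## Working session

There is one attempt and no reset: what is moved stays moved. The work goes in short steps, Python scripts to look and compute and a tool call to move; the robot and the scene stay as the last step left them, time stands still between calls to the robot, and variables do not carry over. Pictures are saved under pics/ and viewed, at most 10 in all, crops included, and the job is handed in when it is done.

Besides the shell and the picture viewer there is one more tool, called as a command line: name --argument value ..., lists and objects as JSON in quotes. jog_arm: Moves the arm, as the interface text tells. Its arguments: {"type":"object","properties":{"plan":{"type":"array"}},"required":["plan"]}

```bash
mkdir -p pics; cat > h.py <<'E'
import numpy as np, cv2
from bench import read_state,get_image,job_done,tcp_to_grasp
from scipy.spatial.transform import Rotation as R
def save(n,im): cv2.imwrite('pics/'+n+'.png',cv2.cvtColor(im,cv2.COLOR_RGB2BGR))
def ray(d,u,v,T=None):
    T=d.get('extrinsics') if T is None else T
    T=np.array(T);r=T[:3,:3]@np.linalg.solve(np.array(d['intrinsics']),[u,v,1.]);return T[:3,3],r
def plane(d,u,v,z,T=None):
    o,r=ray(d,u,v,T);return o+r*(z-o[2])/r[2]
def depth_pts(d):
    z=d['range_z'];v,u=np.mgrid[:z.shape[0],:z.shape[1]]
    K=np.array(d['intrinsics']);p=np.stack([(u-K[0,2])/K[0,0]*z,(v-K[1,2])/K[1,1]*z,z],-1)
    T=np.array(d['extrinsics']);return p@T[:3,:3].T+T[:3,3]
def toolT(s):
    T=np.eye(4);T[:3,:3]=R.from_quat(s['ee_rot']).as_matrix();T[:3,3]=s['position'];return T
E
python3 - <<'E'
from h import *
s=read_state();print(s, tcp_to_grasp)
for n in('side','top'):
    d=get_image(n);save(n+'0',d['img']);np.savez(n+'0.npz',**d);print(n,np.round(d['intrinsics'],1).tolist(),np.round(d['extrinsics'],3).tolist())
E
```

```text
{'clock': 0.0, 'joints': array([-1.07043653e+00,  3.85564146e-01,  6.59839623e-03, -4.90709157e-04,
       -1.19401938e+00, -2.58595055e-01]), 'joint_vel': array([ 9.34037753e-05, -5.02007647e-05,  7.79210259e-05, -8.59851380e-04,
       -3.84434336e-04,  1.59546358e-04]), 'joint_efforts': array([ 1.13424397e-05, -3.92294419e+01,  1.88394284e+01,  4.18610215e+00,
       -4.61503441e-03,  4.00130062e-06]), 'position': array([ 149.50029919, -606.23762645,  230.20751513]), 'ee_rot': array([-1.20498249e-01,  9.92712910e-01,  1.10101872e-03, -1.93582456e-04]), 'contact_force': array([ 0.59333772, -1.23583934,  0.81142838]), 'wrist_torque': array([ 0.01874446, -0.04081317,  0.01558636]), 'grasp_force': 0.0, 'gripper_width': 85.71183795844777} 18.700000000000003
side [[353.6, 0.0, 254.8], [0.0, 353.6, 193.9], [0.0, 0.0, 1.0]] [[0.998, -0.016, 0.064, 435.846], [-0.062, -0.57, 0.819, -794.967], [0.024, -0.821, -0.57, 576.269], [0.0, 0.0, 0.0, 1.0]]
top [[387.2, 0.0, 255.2], [0.0, 387.2, 192.4], [0.0, 0.0, 1.0]] [[-0.022, -0.994, 0.11, 356.836], [-1.0, 0.022, -0.0, -44.765], [-0.002, -0.11, -0.994, 1083.939], [0.0, 0.0, 0.0, 1.0]]
```

View pics/top0.png

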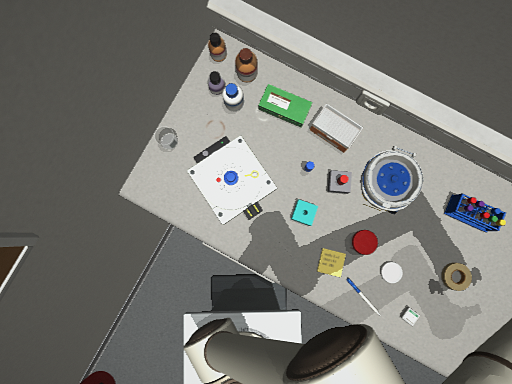

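View pics/side0.png

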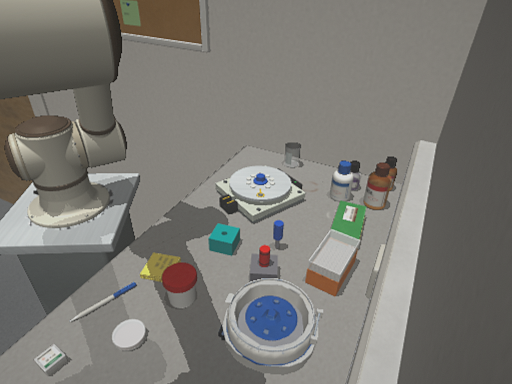

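The top view shows the red pin on its grey stand at (343,180), with the hub at (231,178) and the striped nose at (252,211). The side view shows the pin at (264,256), hub at (260,180) and nose at (229,204).

What could be mistaken for the pin or stand (top-view pixels):
- blue pin (309,166)
- turquoise stand (304,212)
- red-lidded cup (364,242)
- red dot on the disc (219,180)
- red rack caps (485,210)

I choose the red head on the grey block at (343,180).

```bash
cat >> h.py <<'E'
def hsv(im): return cv2.cvtColor(im,cv2.COLOR_RGB2HSV).astype(int)
def red(im): h=hsv(im);return ((h[...,0]<8)|(h[...,0]>172))&(h[...,1]>150)&(h[...,2]>80)
def blue(im): h=hsv(im);return (h[...,0]>105)&(h[...,0]<125)&(h[...,1]>150)&(h[...,2]>60)
def box(m,x0,x1,y0,y1):
    o=np.zeros_like(m);o[y0:y1,x0:x1]=m[y0:y1,x0:x1];return o
def cen(m): v,u=np.nonzero(m);return u.mean(),v.mean(),len(u),u.min(),u.max(),v.min(),v.max()
def tri(o1,r1,o2,r2):
    A=np.stack([r1,-r2],1);t=np.linalg.lstsq(A,o2-o1,rcond=None)[0];a=o1+r1*t[0];b=o2+r2*t[1];return (a+b)/2,np.linalg.norm(a-b)
E
python3 - <<'E'
from h import *
t=dict(np.load('top0.npz'));s=dict(np.load('side0.npz'));pt=depth_pts(t);ps=depth_pts(s)
for n,f,bt,bs in(('pin',red,(330,356,165,195),(250,280,240,275)),('hub',blue,(215,247,165,190),(245,275,165,190))):
    mt=box(f(t['img']),*bt);ms=box(f(s['img']),*bs);a=cen(mt);b=cen(ms);print(n,np.round(a,1),np.round(b,1))
    print(' tri',tri(*ray(t,*a[:2]),*ray(s,*b[:2])))
    for m,p in((mt,pt),(ms,ps)):
        q=p[m];print(' depth med',np.median(q,0).round(1),'max z',np.percentile(q[:,2],95).round(1))
    print(' plane', plane(t,*a[:2],np.percentile(pt[mt][:,2],80)).round(1))
# housing top z about 30, disc top
m=(abs(pt[...,2]-50)<4);m=box(m,185,280,130,225);print('disc',np.sum(m),pt[m].mean(0))
m=(abs(pt[...,2]-30)<5);m=box(m,180,280,130,222)
mm=box((hsv(t['img'])[...,2]>150)&(hsv(t['img'])[...,1]<40),180,280,130,228)
r=cv2.minAreaRect(pt[m&mm][:,:2].astype(np.float32));print('housing',r)
h=hsv(t['img']);y=box((h[...,0]>20)&(h[...,0]<35)&(h[...,1]>100),240,266,200,222);print('nose yellow',cen(y),plane(t,*cen(y)[:2],30))
c=cv2.resize(t['img'][130:230,170:370],None,fx=4,fy=4,interpolation=cv2.INTER_CUBIC);save('crop1',c)
E
```

```text
pin [343.4 178.5  53.  340.  347.  175.  182. ] [263.7 253.5 116.  260.  269.  245.  266. ]
 tri (array([ 499.41656001, -278.7264686 ,   70.25863211]), np.float64(3.2491858510997482))
 depth med [ 498.7 -275.5   82.7] max z 85.5
 depth med [ 496.8 -283.    81. ] max z 84.1
 plane [ 499.1 -275.5   84.2]
hub [230.5 177.3 145.  224.  237.  171.  184. ] [259.9 179.5  70.  254.  266.  174.  184. ]
 tri (array([512.82259572,  20.63632403,  56.81970349]), np.float64(0.321661566866641))
 depth med [511.7  20.6  58.1] max z 73.3
 depth med [512.   12.6  57.6] max z 72.7
 plane [510.9  19.8  70.6]
disc 2730 [512.24583928  20.22330391  50.67328554]
housing ((519.9178466796875, 24.36590576171875), (197.10545349121094, 180.01805114746094), 32.81924057006836)
nose yellow (np.float64(252.5), np.float64(209.96666666666667), 30, np.int64(247), np.int64(258), np.int64(205), np.int64(215)) [425.79456333 -36.41259965  30.        ]
```

View pics/crop1.png

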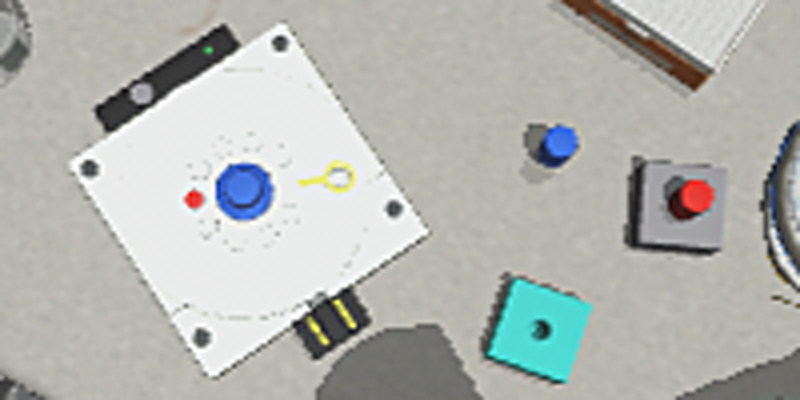

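Choice confirmed: the red head sits on the grey block at crop (690,197), and the blue pin stands separately with no block. The slot's nose is at crop (332,322). I'll move toward the pin.

jog_arm --plan '[[85,[-0.5,0.28,0],[0,0,0]],[85,[-1,0.56,0],[0,0,0]],[85,[-1,0.56,0],[0,0,0]]]'

```text
clock: 0.48
position: [235.5, -526.2, 231.2]
ee_rot: [-0.123, 0.992, 0.0, 0.0]
contact_force: [-0.1, -0.5, -0.7]
gripper_width: 85.2
grasp_force: 0.0
```

jog_arm --plan '[[85,[-0.5,0.28,0],[0,0,0]],[85,[-1,0.56,0],[0,0,0]],[85,[-1,0.56,0],[0,0,0]]]'

```text
clock: 0.85
position: [318.8, -448.6, 231.2]
ee_rot: [-0.123, 0.992, 0.0, -0.0]
contact_force: [0.2, -0.4, 0.1]
gripper_width: 84.5
grasp_force: 0.0
```

jog_arm --plan '[[85,[-0.5,0.28,0],[0,0,0]],[85,[-1,0.56,0],[0,0,0]],[85,[-1,0.56,0],[0,0,0]]]'

```text
clock: 1.23
position: [402.2, -370.8, 231.0]
ee_rot: [-0.122, 0.993, 0.0, -0.0]
contact_force: [-0.2, 0.2, 0.8]
gripper_width: 85.0
grasp_force: 0.0
```

jog_arm --plan '[[85,[-0.5,0.28,0],[0,0,-0.16]],[85,[-0.9,0.56,0],[0,0,-0.32]],[85,[-0.9,0.56,0],[0,0,-0.32]],[85,[-0.9,0.56,0],[0,0,-0.32]]]'

```text
clock: 1.72
position: [473.8, -297.0, 231.0]
ee_rot: [-0.284, 0.959, 0.0, -0.0]
contact_force: [0.6, 0.5, 0.8]
gripper_width: 84.9
grasp_force: 0.0
```

```bash
python3 - <<'E'
from h import *
s=read_state();d=get_image('wrist');save('w1',d['img']);np.savez('w1.npz',pos=s['position'],rot=s['ee_rot'],**d)
print(s['clock'],s['position'],R.from_quat(s['ee_rot']).as_matrix().round(3),np.round(d['tool_from_camera'],3).tolist(),s['contact_force'])
T=toolT(s)@np.array(d['tool_from_camera']);d['extrinsics']=T;p=depth_pts(d);m=red(d['img']);
n,l,st,c=cv2.connectedComponentsWithStats(m.astype(np.uint8));
for i in range(1,n):
  if st[i,4]>60: q=p[l==i];print(st[i],c[i].round(1),np.median(q,0).round(1),np.percentile(q[:,2],90).round(1))
E
```

```text
1.725 [ 473.83843066 -297.01940055  230.97934354] [[-0.839 -0.544 -0.001]
 [-0.544  0.839  0.   ]
 [ 0.001  0.001 -1.   ]] [[0.0, -0.958, -0.288, 73.033], [1.0, -0.0, 0.001, -0.932], [-0.001, -0.288, 0.958, -142.454], [0.0, 0.0, 0.0, 1.0]] [0.60891413 0.52451763 0.8150849 ]
[ 279    0   81   50 3247] [318.4  20.9] [ 343.9 -320.    68.5] 69.5
[250 187  19  10 116] [258.7 191.1] [ 490.5 -282.    59.4] 67.9
[247 196  24  23 438] [258.5 207.1] [ 498.4 -277.5   81.8] 82.7
```

View pics/w1.png

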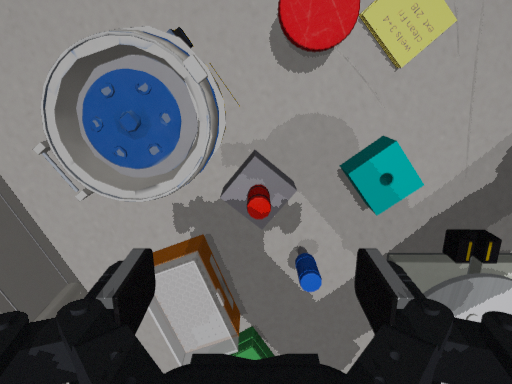

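The wrist view shows the red pin at (259,202) on the grey block, the blue pin at (308,275) to the lower right, and the pot to the left at (130,120). I'll check clearance along the finger line.

```bash
cat >> h.py <<'E'
def go(s,target):
    """tool-frame shift (units of 100mm) from measured TCP to world TCP target"""
    return (toolT(s)[:3,:3].T@(np.array(target)-s['position'])/100).round(3)
E
python3 - <<'E'
from h import *
s=read_state();w=dict(np.load('w1.npz'))
T=toolT(s);w['extrinsics']=T@w['tool_from_camera'];t=dict(np.load('top0.npz'))
g=np.array([498.7,-277,0])
for d in(w,t):
    p=depth_pts(d)[(d['range_z']>0)];p=p[(p[:,2]>10)&(p[:,2]<150)]
    q=(p-g)@T[:3,:3]
    m=(abs(q[:,0])<22)&(abs(q[:,1])<85)&(abs(q[:,1])>14)
    for a in range(-85,85,10):
        k=m&(q[:,1]>=a)&(q[:,1]<a+10)
        if k.any():print(a,p[k][:,2].max().round(),end='; ')
    print()
    k=(abs(q[:,0])<26)&(abs(q[:,1])<26)&(p[:,2]>30)&(p[:,2]<45);print('stand top',k.sum(),np.median(p[k],0) if k.any() else 0)
print(go(s,[498.7,-277,150]),go(s,[498.7,-277,44]))
# second-view triangulation of pin-head top
m=box(red(w['img']),240,280,196,222);a=cen(m);b=cen(box(red(t['img']),330,356,165,195))
print(tri(*ray(w,*a[:2]),*ray(t,*b[:2])))
E
```

```text
-85 70.0; -75 69.0; -65 61.0; -45 39.0; -35 40.0; -25 40.0; -15 39.0; 5 40.0; 15 40.0; 25 40.0; 35 40.0; 
stand top 1580 [ 492.43174067 -282.72289358   37.95626581]
-85 71.0; -75 71.0; -65 60.0; -45 41.0; -35 42.0; -25 44.0; -15 40.0; 5 38.0; 15 43.0; 25 43.0; 35 41.0; 
stand top 247 [ 494.17243697 -271.72162349   38.85670137]
[-0.321  0.033  0.81 ] [-0.321  0.032  1.87 ]
(array([ 499.67478577, -276.88331609,   77.85618148]), np.float64(0.6316390274359219))
```

jog_arm --plan '[[50,[-0.2,0.02,0.4],[0,0,0]],[50,[-0.32,0.03,0.7],[0,0,0]],[50,[-0.32,0.03,0.8],[0,0,0]],[50,[-0.32,0.03,0.8],[0,0,0]]]'

```text
clock: 2.28
position: [499.1, -277.0, 151.3]
ee_rot: [-0.284, 0.959, 0.0, -0.0]
contact_force: [-0.2, 0.3, 0.3]
gripper_width: 50.0
grasp_force: 0.0
```

```bash
python3 - <<'E'
from h import *
s=read_state();d=get_image('wrist');save('w2',d['img']);np.savez('w2.npz',**d)
T=toolT(s)@np.array(d['tool_from_camera']);d['extrinsics']=T;p=depth_pts(d);m=red(d['img'])
print(s['clock'],s['position'],s['gripper_width'])
k=m&(p[...,2]>79)&(p[...,2]<87)&(abs(p[...,0]-499)<25)&(abs(p[...,1]+277)<25)
q=p[k];print(k.sum(),q.mean(0),(q.max(0)+q.min(0))/2, cen(k)); 
(cx,cy),r=cv2.minEnclosingCircle(q[:,:2].astype(np.float32));print(cx,cy,r)
w=dict(np.load('w1.npz'));w['extrinsics']=np.block([[R.from_quat(w['rot']).as_matrix(),w['pos'][:,None]],[0,0,0,1]])@w['tool_from_camera']
p1=depth_pts(w);k1=red(w['img'])&(p1[...,2]>79)&(abs(p1[...,0]-499)<25);print('tri',tri(*ray(w,*cen(k1)[:2]),*ray(d,*cen(k)[:2])))
print(go(s,[cx,cy,44]))
E
```

```text
2.275 [ 499.12382138 -276.97186245  151.25992515] 49.95804881863381
806 [ 498.86453762 -277.24146696   81.72934383] [ 499.22305321 -277.14408644   81.29468535] (np.float64(255.43920595533498), np.float64(202.40322580645162), 806, np.int64(240), np.int64(271), np.int64(187), np.int64(218))
499.4351806640625 -277.2508239746094 10.98635482788086
tri (array([ 499.1022332 , -277.03994329,   80.65708762]), np.float64(0.08600730780544236))
[-0.002 -0.004  1.073]
```

jog_arm --plan '[[50,[0,0,0.4],[0,0,0]],[50,[0,0,0.8],[0,0,0]],[50,[0,0,0.98],[0,0,0]],[50,[0,0,0.98],[0,0,0]]]'

```text
clock: 2.82
position: [499.6, -276.5, 53.4]
ee_rot: [-0.284, 0.959, 0.0, -0.0]
contact_force: [0.1, -0.1, -0.2]
gripper_width: 50.1
grasp_force: 0.0
```

jog_arm --plan '[[50,[0,0,0.08],[0,0,0]],[15,[0,0,0.08],[0,0,0]],[10,[0,0,0.08],[0,0,0]],[10,[0,0,0.08],[0,0,0]],[10,[0,0,0.08],[0,0,0]],[10,[0,0,0.08],[0,0,0]]]'

```text
clock: 3.58
position: [500.5, -276.2, 46.3]
ee_rot: [-0.285, 0.959, -0.001, 0.001]
contact_force: [-0.5, 1.3, 5.9]
gripper_width: 20.6
grasp_force: 59.0
```

jog_arm --plan '[[10,[0,0,-0.1],[0,0,0]],[10,[0,0,-0.3],[0,0,0]],[10,[0,0,-0.6],[0,0,0]],[10,[0,0,-1],[0,0,0]],[10,[0,0,-1],[0,0,0]]]'

```text
clock: 4.2
position: [501.9, -276.5, 149.0]
ee_rot: [-0.285, 0.959, -0.002, 0.003]
contact_force: [0.5, -0.0, -1.3]
gripper_width: 20.6
grasp_force: 58.7
```

```bash
python3 - <<'E'
from h import *
s=read_state();print(s['clock'],s['position'],s['gripper_width'],s['grasp_force'],s['contact_force'],s['wrist_torque'])
for n in('side','top','wrist'):
    d=get_image(n);np.savez(n+'3.npz',**d)
    if n=='side': save('s3',cv2.resize(d['img'][120:300,170:350],None,fx=3,fy=3))
# carousel geometry from top: rims
t=dict(np.load('top3.npz'));h=hsv(t['img']);b=cen(box(blue(t['img']),215,247,165,190));print('hub',b[:2],plane(t,*b[:2],66))
ys=(h[...,0]>20)&(h[...,0]<35)&(h[...,1]>100)
y=box(ys,240,266,200,222);print('nose',cen(y)[:3],plane(t,*cen(y)[:2],30))
# housing outline: white mask contour
m=box((h[...,2]>185)&(h[...,1]<30),180,285,125,230).astype(np.uint8)
c=max(cv2.findContours(m,0,1)[0],key=cv2.contourArea)[:,0]
P=np.array([plane(t,u,v,30)[:2] for u,v in c],np.float32);print('housing rect',cv2.minAreaRect(P))
for t_ in(np.array([457,-15.,150]),np.array([430,-33.,150])): print(go(s,t_))
E
```

```text
4.2 [ 501.87015853 -276.5350206   148.96999973] 20.559282967996424 58.71942204394145 [ 0.54034761 -0.00285246 -1.33492923] [ 0.07404471  0.04380172 -0.02223965]
hub (np.float64(230.45578231292518), np.float64(177.29931972789115)) [511.58215952  20.0522191   66.        ]
nose (np.float64(250.45), np.float64(210.3), 20) [425.00684934 -30.80930177  30.        ]
housing rect ((524.409423828125, 27.686264038085938), (170.8355255126953, 194.39492797851562), 39.80790328979492)
[-1.052  2.436 -0.019]
[-0.727  2.433 -0.021]
```

View pics/s3.png

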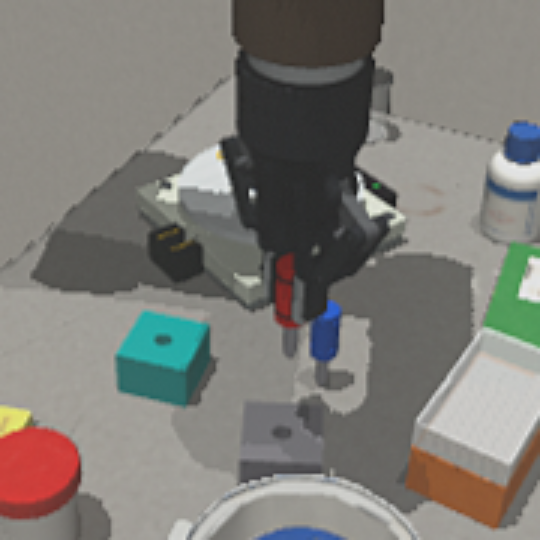

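The pin is in the gripper, clear of its stand (crop (290,330)). I'll carry it to just outside the slot.

jog_arm --plan '[[10,[-0.15,0.45,0],[0,0,0]],[10,[-0.3,0.9,0],[0,0,0]],[10,[-0.3,0.9,0],[0,0,0]]]'

```text
clock: 4.72
position: [474.1, -182.0, 144.1]
ee_rot: [-0.286, 0.958, 0.001, -0.002]
contact_force: [0.8, -0.7, -0.6]
gripper_width: 20.8
grasp_force: 59.0
```

jog_arm --plan '[[10,[-0.15,0.45,0],[0,0,0]],[10,[-0.3,0.9,0],[0,0,0]],[10,[-0.3,0.9,0],[0,0,0]]]'

```text
clock: 5.1
position: [451.1, -90.9, 144.6]
ee_rot: [-0.286, 0.958, 0.0, -0.001]
contact_force: [0.5, 0.1, -0.9]
gripper_width: 20.6
grasp_force: 59.1
```

jog_arm --plan '[[10,[-0.1,0.45,0],[0,0,0]],[10,[-0.13,0.63,0],[0,0,0]],[10,[-0.13,0.63,0],[0,0,0]],[10,[-0.13,0.63,0],[0,0,0]]]'

```text
clock: 5.6
position: [429.0, -33.2, 145.0]
ee_rot: [-0.284, 0.959, -0.0, -0.0]
contact_force: [-0.4, 0.2, -0.6]
gripper_width: 20.6
grasp_force: 59.2
```

```bash
python3 - <<'E'
from h import *
s=read_state();d=get_image('wrist');save('w4',d['img']);np.savez('w4.npz',pos=s['position'],rot=s['ee_rot'],**d)
print(s['clock'],s['position'],R.from_quat(s['ee_rot']).as_matrix().round(4),s['contact_force'])
E
```

```text
5.6 [428.96540724 -33.23301175 145.03320252] [[-8.387e-01 -5.446e-01 -5.000e-04]
 [-5.446e-01  8.387e-01 -3.000e-04]
 [ 6.000e-04 -0.000e+00 -1.000e+00]] [-0.35538408  0.24104305 -0.58132037]
```

View pics/w4.png

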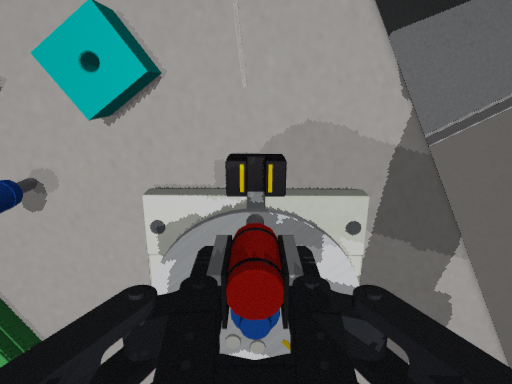

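```bash
python3 - <<'E'
from h import *
w=dict(np.load('w4.npz'));T=np.block([[R.from_quat(w['rot']).as_matrix(),w['pos'][:,None]],[0,0,0,1]]);w['extrinsics']=T@w['tool_from_camera']
p=depth_pts(w);h=hsv(w['img']);q=(p-w['pos'])@T[:3,:3]   # tool coords
y=box((h[...,0]>20)&(h[...,0]<35)&(h[...,1]>120),225,300,150,200)
for a,b in((225,256),(256,300)):
    m=box(y,a,b,150,200);print('stripe',cen(m)[:3],np.median(p[m],0).round(1),np.median(q[m],0).round(1))
# slot dark walls in nose/housing: rows profile
g=w['img'].astype(int).sum(2)
for v in(165,180,200,205): print(v,(g[v,225:290]//3).tolist())
# housing top
m=(abs(p[...,2]-30)<2.5)&(h[...,2]>120)&(h[...,1]<60);m=box(m,130,390,180,240)
print('housing q range',np.percentile(q[m],[0.5,99.5],axis=0).round(1), np.median(p[m][:,2]))
for c in(170,200,310,340):
    r=np.nonzero(m[:,c])[0];print(c,r.min(),q[r.min(),c].round(1),q[r.min()+1,c].round(1),end=' | ')
print()
for r in(205,215,225):
    u=np.nonzero(m[r])[0];print(r,u.min(),u.max(),q[r,u.min()].round(1),q[r,u.max()].round(1))
# disc rim radius fit
m=(abs(p[...,2]-50)<3);m=box(m,140,370,200,320);P=p[m][:,:2];print('disc pts',m.sum(),np.median(p[m][:,2]))
cc=[]
for c in list(range(175,235,4))+list(range(280,340,4)):
    r=np.nonzero(m[:,c])[0]
    if len(r):cc.append(p[r.min(),c,:2])
cc=np.array(cc);
from scipy.optimize import least_squares
f=least_squares(lambda x:np.hypot(*(cc-x).T)-85,[511,20],loss='soft_l1');print('axis from rim',f.x,np.abs(f.fun).mean())
for n in('top0.npz',):
    t=dict(np.load(n));pt=depth_pts(t);mm=(abs(pt[...,2]-50)<5)&(np.hypot(pt[...,0]-511,pt[...,1]-20)<95);print('disc ctr top',cv2.minEnclosingCircle(pt[mm][:,:2].astype(np.float32)),pt[mm].mean(0))
# red head points
m=box(red(w['img']),200,300,200,330);Q=q[m];print('head q',np.percentile(Q,[1,50,99],axis=0).round(1))
top=m&(q[...,2]<np.percentile(Q[:,2],1)+3);print('headtop',q[top].mean(0),top.sum())
E
```

```text
stripe (np.float64(241.38709677419354), np.float64(178.1483870967742), 155) [431.1 -44.6  30.1] [  4.7 -11.  114.9]
stripe (np.float64(269.9861111111111), np.float64(177.90277777777777), 144) [418.9 -26.5  30.3] [  4.9  11.3 114.7]
165 [79, 34, 43, 41, 41, 41, 42, 42, 43, 45, 41, 41, 41, 42, 70, 124, 126, 126, 91, 49, 38, 23, 29, 33, 37, 35, 39, 32, 35, 35, 34, 32, 35, 35, 33, 36, 36, 33, 18, 7, 11, 30, 33, 83, 119, 120, 119, 89, 44, 34, 35, 36, 35, 37, 35, 36, 37, 35, 36, 32, 29, 75, 131, 134, 132]
180 [113, 40, 31, 34, 31, 33, 33, 32, 33, 32, 30, 31, 33, 34, 61, 116, 119, 119, 101, 50, 29, 21, 22, 29, 31, 33, 34, 29, 31, 33, 30, 31, 30, 30, 30, 30, 29, 21, 15, 9, 17, 29, 32, 98, 118, 120, 119, 70, 35, 34, 33, 31, 32, 35, 32, 31, 30, 32, 32, 33, 23, 133, 137, 139, 136]
200 [192, 191, 192, 191, 192, 192, 191, 183, 182, 192, 192, 192, 181, 177, 180, 190, 143, 137, 182, 143, 131, 114, 71, 69, 72, 110, 113, 118, 118, 118, 112, 118, 120, 121, 119, 120, 120, 118, 86, 63, 153, 173, 176, 177, 177, 178, 177, 178, 177, 178, 177, 177, 177, 178, 177, 177, 178, 178, 178, 177, 176, 176, 175, 176,
[... 383 characters left out ...]
932043958688
170 196 [-10.4 -67.4 116.4] [-11.  -67.2 115.7] | 200 195 [ -9.3 -43.5 115.6] [ -9.6 -43.3 114. ] | 310 195 [ -9.4  43.  115.8] [-10.2  43.  115.9] | 340 196 [-10.2  66.6 115.7] [-10.9  66.6 115.5] | 
205 143 368 [-17.7 -89.2 115.9] [-17.6  89.3 115.3]
215 144 367 [-25.8 -88.8 114.9] [-26.   89.2 115.2]
225 145 366 [-35.  -89.3 116.2] [-34.6  89.3 115.3]
disc pts 5817 49.84347917829774
axis from rim [513.40665036  21.12208511] 0.13014689985112302
disc ctr top ((513.1256103515625, 20.08930015563965), 85.176025390625) [512.20220333  20.13331802  50.80960916]
head q [[ -7.8 -10.3 -36.8]
 [  5.7  -0.6 -35.2]
 [ 12.1   8.7   5.5]]
headtop [  2.5062342   -0.77752905 -36.14173836] 2360
```

The wrist view shows the slot and nose on column 256, with the pin head right below it. The tool is already aligned with the slot, so next I check for pin tilt in the grip.

```bash
python3 - <<'E'
from h import *
w=dict(np.load('w4.npz'));T=np.block([[R.from_quat(w['rot']).as_matrix(),w['pos'][:,None]],[0,0,0,1]]);w['extrinsics']=T@w['tool_from_camera']
p=depth_pts(w);q=(p-w['pos'])@T[:3,:3];m=box(red(w['img']),200,300,200,330);Q=q[m]
s=Q[Q[:,2]>-33]
from scipy.optimize import least_squares
def f(x):
    c=x[:2]+np.outer(s[:,2]+18.7,x[2:]);return np.hypot(*(s[:,:2]-c).T)-11
r=least_squares(f,[1,0,0,0],loss='soft_l1');print('grip x,y, slope',r.x.round(3),'tip xy',(r.x[:2]+r.x[2:]*57).round(2),np.abs(r.fun).mean(),s[:,2].max())
for a in range(-32,8,6):
    k=(s[:,2]>=a)&(s[:,2]<a+6)&(abs(s[:,1])<4)
    if k.any():print(a,s[k][:,0].mean().round(2),end=' ')
tp=Q[Q[:,2]<-35];print('\ntop bbox',(tp[:,:2].max(0)+tp[:,:2].min(0))/2,cv2.minEnclosingCircle(tp[:,:2].astype(np.float32)),np.median(tp[:,2]))
# visible shank points above disc
k=(abs(q[...,1])<6)&(q[...,2]>8)&(q[...,2]<45)&(abs(q[...,0])<20);print('shank',k.sum(),q[k].mean(0) if k.any() else '',q[k].max(0) if k.any() else '')
E
```

```text
grip x,y, slope [ 0.759 -0.823 -0.002  0.007] tip xy [ 0.67 -0.44] 0.2100390537430805 7.852746242317771
-32 11.55 -26 11.56 -20 11.48 -14 11.54 -8 11.44 -2 11.58 4 11.53 
top bbox [32.24392963 -0.85325819] ((32.234554290771484, -1.2092483043670654), 40.80039978027344) -35.639252061135124
shank 139 [ 5.07163322 -0.7293749  28.64539293] [ 6.29888541  3.92189472 34.72575543]
```

jog_arm --plan '[[10,[-0.2,0.006,0.2],[0,0,0]],[10,[-0.35,0.006,0.4],[0,0,0]],[10,[-0.35,0.006,0.46],[0,0,0]],[10,[-0.35,0.006,0.48],[0,0,0]],[10,[-0.35,0.006,0.48],[0,0,0]]]'

```text
clock: 6.28
position: [457.4, -13.3, 97.7]
ee_rot: [-0.284, 0.959, -0.0, 0.0]
contact_force: [0.4, -0.2, -0.6]
gripper_width: 20.7
grasp_force: 59.1
```

```bash
python3 - <<'E'
from h import *
s=read_state();print(s['clock'],s['position'],s['contact_force'])
ims=[]
for n in('wrist','side','top'):
    d=get_image(n);np.savez(n+'5.npz',pos=s['position'],rot=s['ee_rot'],**d);ims.append(d['img'])
a=cv2.resize(ims[0][130:384,120:400],(400,363));b=cv2.resize(ims[1][130:230,200:310],(399,363));c=cv2.resize(ims[2][130:230,170:280],(400,363))
pad=np.zeros((600,800,3),np.uint8);pad[:363,:400]=a;pad[:363,400:799]=b;pad[363:,:261]=cv2.resize(c,(261,237));save('m5',pad)
E
```

```text
6.275 [457.40047865 -13.33960899  97.74138314] [ 0.39764465 -0.15320102 -0.62622945]
```

View pics/m5.png

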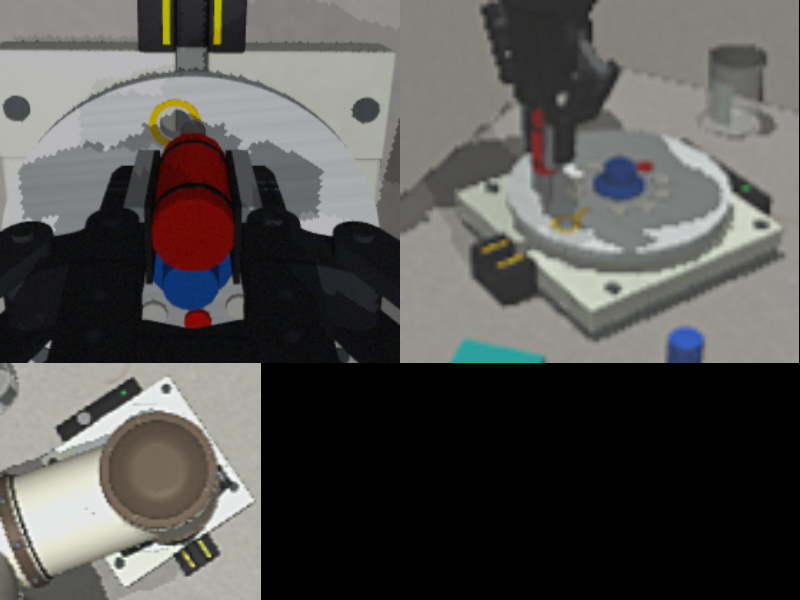

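The wrist view shows the yellow ring passing near the tip (panel (175,120)) and the slot aligned at column 192. The side view shows the ring at (565,222) and the red dot at (645,167), so it can track the disc. I'll approach in small steps.

```bash
cat >> h.py <<'E'
AX=np.array([512.3,20.4]);HX=np.radians(33.0)
def disc_angle(d,z=50):
    """hole angle in housing frame (deg, 180=slot) and red-dot angle, from the side view"""
    h=hsv(d['img']);v,u=np.mgrid[:384,:512];K=np.array(d['intrinsics']);T=np.array(d['extrinsics'])
    r=np.stack([(u-K[0,2])/K[0,0],(v-K[1,2])/K[1,1],np.ones(u.shape)],-1)@T[:3,:3].T
    P=(T[:3,3]+r*((z-T[2,3])/r[...,2])[...,None])[...,:2]-AX;rr=np.hypot(P[...,0],P[...,1]);an=np.arctan2(P[...,1],P[...,0])-HX
    out=[]
    for m in((h[...,0]>18)&(h[...,0]<35)&(h[...,1]>110)&(h[...,2]>90)&(rr>42)&(rr<78), red(d['img'])&(rr<42)&(rr>20)):
        out.append((np.degrees(np.angle(np.exp(1j*an[m]).mean()))%360,int(m.sum())) if m.sum()>3 else None)
    return out
def watch(n=4):
    for i in range(n):
        s=read_state();d=get_image('side');print(round(s['clock'],3),disc_angle(d),np.round(s['position'],1),np.round(s['contact_force'],1))
    return d
E
python3 -c "
from h import *
watch(5)"
```

```text
6.425 [(np.float64(217.81791743689527), 14), None] [457.7 -13.   98. ] [ 0.3  0.3 -0.7]
6.475 [(np.float64(229.17709325898974), 15), None] [457.6 -12.9  97.9] [-0.1  0.1 -1.1]
6.525 [(np.float64(239.5146762413277), 11), None] [457.6 -12.9  97.8] [ 0.1 -0.6 -0.4]
6.575 [(np.float64(251.72036311551088), 13), None] [457.6 -12.9  97.7] [ 0.4  1.1 -0.3]
6.625 [(np.float64(262.39428572415056), 16), (np.float64(76.4786679312798), 4)] [457.6 -12.8  97.6] [ 0.3  1.5 -0.9]
```

jog_arm --plan '[[10,[0,0,0.04],[0,0,0]],[10,[0,0,0.075],[0,0,0]],[10,[0,0,0.075],[0,0,0]]]'

```text
clock: 7.05
position: [457.4, -12.9, 89.5]
ee_rot: [-0.285, 0.959, -0.0, -0.0]
contact_force: [-0.3, 0.2, -0.1]
gripper_width: 20.5
grasp_force: 59.2
```

```bash
python3 -c "
from h import *
watch(5)"
```

```text
7.05 [(np.float64(347.87872636205805), 11), (np.float64(159.83272029270316), 5)] [457.4 -12.9  89.5] [-0.3  0.2 -0.1]
7.1 [(np.float64(354.268942354089), 9), (np.float64(164.3252925046422), 5)] [457.5 -12.9  89.6] [-0.4  0.2  0.3]
7.15 [(np.float64(358.2124332769205), 8), (np.float64(173.61069220396996), 6)] [457.7 -12.9  89.8] [-0.  -0.3  0.6]
7.2 [(np.float64(6.802919697278033), 11), (np.float64(179.1101430880432), 4)] [457.7 -12.9  89.8] [ 0.5  0.6 -0.5]
7.25 [(np.float64(13.188345886795023), 11), (np.float64(186.78152746911735), 7)] [457.6 -12.8  89.9] [ 1.2 -0.1 -0.5]
```

jog_arm --plan '[[10,[0,0,0.006],[0,0,0]]]'

```text
clock: 7.42
position: [457.7, -12.9, 89.3]
ee_rot: [-0.284, 0.959, -0.0, 0.0]
contact_force: [0.5, -0.5, 0.6]
gripper_width: 20.5
grasp_force: 59.2
```

```bash
python3 -c "
from h import *
watch(4)"
```

```text
7.425 [(np.float64(35.28966047355947), 6), (np.float64(215.61798003145623), 7)] [457.7 -12.9  89.3] [ 0.5 -0.5  0.6]
7.475 [(np.float64(40.383781721926155), 7), (np.float64(221.61077556060138), 8)] [457.6 -12.9  89.2] [ 0.7 -0.2 -0.2]
7.525 [(np.float64(46.84370065850286), 8), (np.float64(229.2312260346677), 6)] [457.6 -12.9  89.2] [0.5 0.  0.5]
7.575 [(np.float64(52.37996599511949), 6), (np.float64(234.5011707557686), 6)] [457.6 -12.9  89.3] [-0.   0.2  0.4]
```

jog_arm --plan '[[10,[0,0,0.007],[0,0,0]]]'

```text
clock: 7.75
position: [457.7, -12.9, 88.6]
ee_rot: [-0.285, 0.959, -0.0, 0.0]
contact_force: [-0.1, -0.3, 0.6]
gripper_width: 20.1
grasp_force: 59.2
```

```bash
python3 -c "
from h import *
watch(4)"
```

```text
7.75 [(np.float64(68.74783384937551), 8), (np.float64(254.90454275627826), 6)] [457.7 -12.9  88.6] [-0.1 -0.3  0.6]
7.8 [(np.float64(73.34543334081695), 9), (np.float64(259.47273582870093), 6)] [457.6 -12.9  88.5] [0.  0.4 0.9]
7.85 [(np.float64(75.86662327508026), 5), (np.float64(262.2882928253351), 6)] [457.6 -12.9  88.5] [ 0.4 -0.2  0. ]
7.9 [(np.float64(79.64892300449904), 6), (np.float64(266.458784860635), 6)] [457.6 -12.9  88.5] [ 1.  -0.4  0.7]
```

jog_arm --plan '[[10,[0,0,0.003],[0,0,0]],[10,[0,0,0.003],[0,0,0]]]'

```text
clock: 8.2
position: [457.6, -12.9, 88.2]
ee_rot: [-0.284, 0.959, -0.0, 0.0]
contact_force: [-0.1, -0.1, 1.0]
gripper_width: 20.4
grasp_force: 59.2
```

```bash
python3 -c "
from h import *
watch(3)"
```

```text
8.2 [None, (np.float64(287.2785697668319), 6)] [457.6 -12.9  88.2] [-0.1 -0.1  1. ]
8.25 [None, (np.float64(289.94894336827815), 6)] [457.6 -12.9  88.3] [1.  0.2 0.8]
8.3 [None, (np.float64(289.94894336827815), 6)] [457.6 -12.9  88.2] [-0.2 -0.6  0.4]
```

jog_arm --plan '[[10,[0,0,0],[0,0,0]],[10,[0,0,0],[0,0,0]],[10,[0,0,0],[0,0,0]],[10,[0,0,0],[0,0,0]]]'

```text
clock: 8.85
position: [457.5, -12.9, 88.2]
ee_rot: [-0.284, 0.959, 0.0, 0.0]
contact_force: [1.3, -0.2, 0.1]
gripper_width: 20.2
grasp_force: 59.2
```

```bash
python3 -c "
from h import *
watch(3)"
```

```text
8.85 [None, (np.float64(318.00065231372656), 6)] [457.5 -12.9  88.2] [ 1.3 -0.2  0.1]
8.9 [(np.float64(136.87865471195707), 4), (np.float64(318.00065231372656), 6)] [457.6 -12.9  88.2] [ 1.  -0.1 -0.2]
8.95 [None, (np.float64(320.672648271562), 5)] [457.5 -12.9  88.2] [ 0.2 -0.3  0.8]
```

jog_arm --plan '[[10,[0,0,0],[0,0,0]],[10,[0,0,0],[0,0,0]],[10,[0,0,0],[0,0,0]],[10,[0,0,0],[0,0,0]],[10,[0,0,0],[0,0,0]],[10,[0,0,0],[0,0,0]],[10,[0,0,0],[0,0,0]],[10,[0,0,0],[0,0,0]],[10,[0,0,0],[0,0,0]]]'

```text
clock: 10.12
position: [457.6, -12.9, 88.2]
ee_rot: [-0.284, 0.959, 0.0, 0.0]
contact_force: [0.7, 0.0, 0.2]
gripper_width: 20.2
grasp_force: 59.2
```

```bash
python3 -c "
from h import *
d=watch(4)
s=read_state();w=get_image('wrist');np.savez('w6.npz',pos=s['position'],rot=s['ee_rot'],**w)
pad=np.zeros((400,800,3),np.uint8);pad[:,:400]=cv2.resize(w['img'][170:270,206:306],(400,400));pad[:,400:]=cv2.resize(d['img'][140:230,210:300],(400,400));save('m6',pad)"
```

```text
10.125 [(np.float64(182.29115263690477), 10), (np.float64(6.838666288153334), 5)] [457.6 -12.9  88.2] [0.7 0.  0.2]
10.175 [(np.float64(182.29115263690477), 10), (np.float64(6.838666288153334), 5)] [457.6 -12.9  88.2] [ 0.  -0.7 -0.1]
10.225 [(np.float64(182.29115263690477), 10), (np.float64(6.838666288153334), 5)] [457.6 -12.9  88.2] [ 1.  -0.5 -0.2]
10.275 [(np.float64(182.29115263690477), 10), (np.float64(6.838666288153334), 5)] [457.5 -12.9  88.2] [ 0.3  0.1 -1.1]
```

View pics/m6.png

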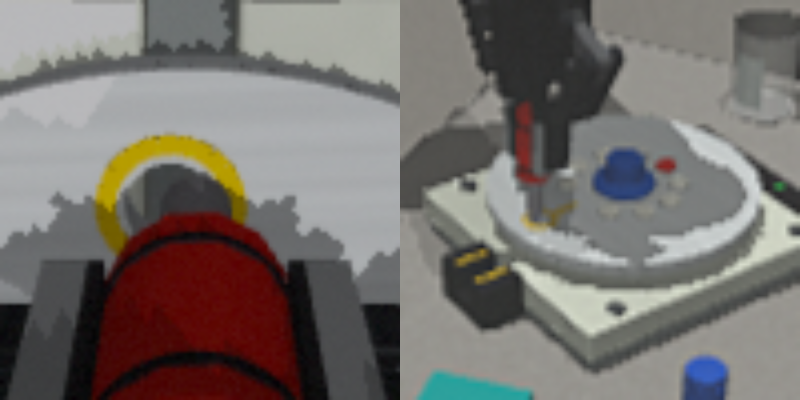

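The disc has stopped with the pin tip caught in the ringed hole: wrist panel ring centre about (170,200), tip against its right side. I'll check the radial offset before pushing.

```bash
python3 - <<'E'
from h import *
from scipy.optimize import least_squares
w=dict(np.load('w6.npz'));T=np.block([[R.from_quat(w['rot']).as_matrix(),w['pos'][:,None]],[0,0,0,1]]);E=T@w['tool_from_camera'];w['extrinsics']=E
h=hsv(w['img']);m=box((h[...,0]>18)&(h[...,0]<35)&(h[...,1]>120)&(h[...,2]>80),225,272,198,236)
v,u=np.nonzero(m);P=np.array([plane(w,a,b,50) for a,b in zip(u,v)]);q=(P-w['pos'])@T[:3,:3]
r=least_squares(lambda x:np.hypot(*(q[:,:2]-x[:2]).T)-x[2],[0,-3,8],loss='soft_l1');print('hole in tool',r.x,np.abs(r.fun).mean(),len(u))
# pin cylinder from head at this view
p=depth_pts(w);Q=((p-w['pos'])@T[:3,:3])[box(red(w['img']),200,310,210,340)];s=Q[Q[:,2]>-33];s=s[np.hypot(s[:,0],s[:,1])<16]
f=lambda x:np.hypot(*(s[:,:2]-x[:2]-np.outer(s[:,2]+18.7,x[2:])).T)-11
g=least_squares(f,[1,0,0,0],loss='soft_l1').x;print('pin',g.round(3),'tip',(g[:2]+g[2:]*57).round(2))
print('slot target dist from axis', np.linalg.norm((w['pos']+T[:3,:3]@np.r_[r.x[:2],38])[:2]-AX), np.linalg.norm((w['pos']+T[:3,:3]@np.r_[g[:2]+g[2:]*57,38])[:2]-AX))
# slot centre y in tool from housing side walls
y=box((h[...,0]>20)&(h[...,0]<35)&(h[...,1]>120),200,310,100,198);
for a,b in((200,256),(256,310)):
    k=box(y,a,b,100,198)
    if k.any():print('stripe',((plane(w,*cen(k)[:2],30)-w['pos'])@T[:3,:3]).round(1))
E
```

```text
hole in tool [-0.33190241 -4.18926518  9.44935094] 0.7000363438379152 317
pin [ 0.773 -0.815 -0.003  0.006] tip [ 0.57 -0.47]
slot target dist from axis 63.72959643531311 64.61441681023618
stripe [ 40.  -12.4  58.2]
stripe [39.8  9.7 58.2]
```

jog_arm --plan '[[10,[-0.003,-0.003,0.02],[0,0,0]],[10,[-0.006,-0.007,0.04],[0,0,0]],[10,[-0.006,-0.007,0.06],[0,0,0]],[10,[-0.006,-0.007,0.08],[0,0,0]],[10,[-0.006,-0.007,0.1],[0,0,0]],[10,[-0.006,-0.007,0.1],[0,0,0]]]'

```text
clock: 11.12
position: [458.4, -13.1, 78.0]
ee_rot: [-0.284, 0.959, 0.0, -0.0]
contact_force: [1.4, -0.1, -0.1]
gripper_width: 20.6
grasp_force: 59.1
```

```bash
python3 -c "
from h import *
watch(4)
s=read_state();w=get_image('wrist');T=toolT(s)@w['tool_from_camera'];w['extrinsics']=T;p=depth_pts(w)
rr=np.hypot(p[...,0]-AX[0],p[...,1]-AX[1]);m=(rr>48)&(rr<82)&(abs(p[...,2]-46)<8)&(hsv(w['img'])[...,1]<50);print('disc z',np.median(p[m][:,2]),m.sum())"
```

```text
11.125 [(np.float64(180.64593046149443), 13), (np.float64(6.838666288153334), 5)] [458.4 -13.1  78. ] [ 1.4 -0.1 -0.1]
11.175 [(np.float64(180.64593046149443), 13), (np.float64(6.838666288153334), 5)] [458.4 -13.1  78.1] [ 0.3 -0.6 -0. ]
11.225 [(np.float64(180.69115959438003), 12), (np.float64(6.838666288153334), 5)] [458.4 -13.1  78.2] [0.6 0.1 0.2]
11.275 [(np.float64(180.69115959438003), 12), (np.float64(6.838666288153334), 5)] [458.4 -13.1  78.2] [ 1.1  0.1 -0.8]
disc z 49.845457929745095 12287
```

jog_arm --plan '[[10,[0,0,0.03],[0,0,0]],[10,[0,0,0.06],[0,0,0]],[10,[0,0,0.09],[0,0,0]],[10,[0,0,0.12],[0,0,0]],[10,[0,0,0.15],[0,0,0]],[10,[0,0,0.18],[0,0,0]],[10,[0,0,0.18],[0,0,0]]]'

```text
clock: 12.25
position: [458.3, -13.1, 60.0]
ee_rot: [-0.284, 0.959, -0.0, -0.0]
contact_force: [0.5, 0.3, 0.0]
gripper_width: 20.3
grasp_force: 59.2
```

```bash
cat >> h.py <<'E'
def look():
    watch(3)
    s=read_state();w=get_image('wrist');T=toolT(s);w['extrinsics']=T@w['tool_from_camera'];p=depth_pts(w)
    rr=np.hypot(p[...,0]-AX[0],p[...,1]-AX[1]);m=(rr>48)&(rr<82)&(abs(p[...,2]-46)<8)&(hsv(w['img'])[...,1]<50);print('disc z',np.median(p[m][:,2]),m.sum())
    k=red(w['img'])&(np.hypot(p[...,0]-458,p[...,1]+14)<22);print('head z min/max',np.percentile(p[k][:,2],[1,99]),np.median(p[k],0))
    return w
E
python3 -c "
from h import *
look()"
```

```text
12.25 [None, (np.float64(6.838666288153334), 5)] [458.3 -13.1  60. ] [0.5 0.3 0. ]
12.3 [None, (np.float64(6.838666288153334), 5)] [458.3 -13.2  60.1] [ 0.3 -0.3 -0.9]
12.35 [None, (np.float64(6.838666288153334), 5)] [458.3 -13.2  60.2] [ 1.2 -0.6 -0.4]
disc z 49.85694314248954 10953
head z min/max [54.82396389 96.92567439] [453.94226706 -16.14940087  95.42497493]
```

jog_arm --plan '[[10,[0,0,0.01],[0,0,0]],[10,[0,0,0.02],[0,0,0]],[10,[0,0,0.02],[0,0,0]]]'

```text
clock: 12.82
position: [458.5, -13.1, 58.2]
ee_rot: [-0.285, 0.959, -0.0, 0.0]
contact_force: [2.1, -0.1, 0.0]
gripper_width: 20.6
grasp_force: 59.1
```

```bash
python3 -c "
from h import *
look()"
```

```text
12.825 [None, (np.float64(6.838666288153334), 5)] [458.5 -13.1  58.2] [ 2.1 -0.1  0. ]
12.875 [None, (np.float64(5.526396081475208), 4)] [458.5 -13.1  58.2] [ 0.6 -1.2 -0.6]
12.925 [None, (np.float64(5.526396081475208), 4)] [458.5 -13.1  58.2] [ 1.3  0.2 -0. ]
disc z 49.63025826618332 10887
head z min/max [52.93983728 94.93604887] [454.24054852 -15.95529869  93.47181389]
```

jog_arm --plan '[[10,[0,0,0.006],[0,0,0]],[10,[0,0,0.006],[0,0,0]]]'

```text
clock: 13.28
position: [458.5, -13.1, 57.6]
ee_rot: [-0.285, 0.959, -0.0, 0.0]
contact_force: [1.3, -0.2, -0.4]
gripper_width: 20.4
grasp_force: 59.2
```

```bash
python3 -c "
from h import *
look()"
```

```text
13.275 [None, (np.float64(6.838666288153334), 5)] [458.5 -13.1  57.6] [ 1.3 -0.2 -0.4]
13.325 [None, (np.float64(6.838666288153334), 5)] [458.5 -13.1  57.6] [ 0.2 -0.7 -0.6]
13.375 [None, (np.float64(6.838666288153334), 5)] [458.5 -13.1  57.6] [ 1.6 -0.6  0.4]
disc z 49.31577259771639 10844
head z min/max [52.63170457 94.35024382] [454.15187219 -16.07155403  92.89019221]
```

The disc is pressed about 0.5 mm under the head, so the pin is seated. I'll release and rise.

jog_arm --plan '[[26,[0,0,0],[0,0,0]],[36,[0,0,0],[0,0,0]],[48,[0,0,0],[0,0,0]],[48,[0,0,0],[0,0,0]]]'

```text
clock: 13.98
position: [458.3, -13.1, 57.6]
ee_rot: [-0.284, 0.959, 0.0, -0.0]
contact_force: [-0.0, -0.7, 0.0]
gripper_width: 48.1
grasp_force: 0.0
```

jog_arm --plan '[[48,[0,0,-0.15],[0,0,0]],[48,[0,0,-0.4],[0,0,0]],[48,[0,0,-0.7],[0,0,0]],[48,[0,0,-1],[0,0,0]],[48,[0,0,-1],[0,0,0]]]'

```text
clock: 14.6
position: [459.8, -12.8, 159.8]
ee_rot: [-0.285, 0.959, -0.0, 0.003]
contact_force: [-0.9, -0.3, -0.4]
gripper_width: 47.9
grasp_force: 0.0
```

```bash
python3 -c "
from h import *
w=look();d=get_image('side')
pad=np.zeros((400,800,3),np.uint8);pad[:,:400]=cv2.resize(w['img'][110:384,120:394],(400,400));pad[:,400:]=cv2.resize(d['img'][140:230,210:300],(400,400));save('m9',pad)"
```

```text
14.6 [None, (np.float64(8.165900642867603), 4)] [459.8 -12.8 159.8] [-0.9 -0.3 -0.4]
14.65 [None, (np.float64(8.165900642867603), 4)] [458.6 -12.9 158.3] [-0.8  0.2 -0.4]
14.7 [None, (np.float64(8.165900642867603), 4)] [457.9 -13.1 157.3] [-0.3  0.9  0.3]
disc z 49.36426594355984 13147
head z min/max [54.53744924 94.73264771] [457.28766476 -18.71331378  93.11922149]
```

View pics/m9.png

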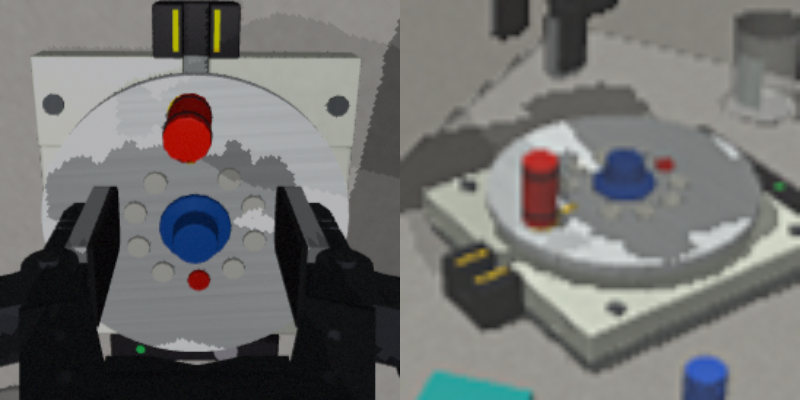

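The pin stands upright with its head on the disc (wrist panel (188,130)), the disc is still, and the gripper is clear.

```bash
python3 -c "
from bench import *
print(job_done())"
```

```text
the job is handed in; nothing more can be done
None
```

The job is handed in at about 15 s: I braked the disc by touch until the hole stopped at the slot, pushed the pin home with its head on the disc, and let go; the beaker and sample cup were not touched.

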